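# Clear the pasta press and fit its shaping plate

## Robot

A 6-joint arm with a two-finger parallel gripper is mounted at the origin on the work surface. World frame = base frame: x ahead of the robot, y to its left, z up, the work surface at z = 0. Lengths are in m, angles in rad, forces in N, time in s.
With the tool pointing down it reaches from about 0.375 to 0.9 m from the base axis. Payload 3.1 kg.
Tool frame: the origin (TCP) lies on the centre line of the jaws, within the pads' length; the fingertips stand 14 mm ahead of it and the grasp point (between the pads) lies 5 mm behind it; y points along the fingers, x is the direction in which the jaws open and shut, and the axes are right-handed (so a half turn about y gives the same grasp; the last joint's range is limited). The gripper opens to 87 mm and grips with 3 to 60 N. Pads are 19 mm wide; open, the fingers measure 117 mm over their backs; the gripper's body (75 mm by 190 mm) begins 51 mm behind the grasp point.
Start: joints at [1.111, 0.527, 1.433, -0, 1.181, -0.178], TCP at [0.174, 0.6, 0.216] pointing down, gripper open.
Joint ranges: [-3.08, 3.08], [-0.75, 2.2], [0.22, 2.44], [-1.43, 4.57], [0, 2.65], [-2.85, 2.85]. Speed limits (rad/s): [2.79, 2.79, 3.14, 3.14, 3.14, 3.14].

## Interface

Orientations are given as a unit quaternion [w, x, y, z].
In Python, from workcell import ctrl, capture, camera_params gives the robot as it stands.
- The arm moves only by the tool move_arm, never from a script. Its argument "deltas" is text: rows parted by semicolons, each of 7 numbers parted by spaces: the shift along the tool's x, y, z in m, then the turn, a rotation vector about the tool's x, y, z in rad, then the closure in counts, from 0 (fully open) to 255 (shut). A call has 1 to 20 rows; each row shifts and turns the commanded pose from where the row before left it, along the tool's axes as they then stand; what a row does not reach is not made up. A row lasts 1/10 s, in which the tool goes at most 50 mm and 8.59 degrees, less where a joint would pass 70% of its speed; a pose out of reach is approached as far as the arm can. A call is refused whole if a number of a shift passes 0.05 or a number of a turn 0.15, either way. A call with a gripper value outside its range is refused whole. The fingers move at their own pace and stop on an object; "newtons" is the grip in N (left out, the last holds). Time passes only in rows, so rows that do not move let the fingers close. It gives the time, the measured TCP pose, the force and the opening at its end, in the units of the state.
- ctrl.observe(): the state, without advancing time (a new reading comes with each control period).
- capture(name): name is "scene" or "top" or "wrist"; returns the picture (400x640x3 uint8, blue, green, red); there is no depth.
- camera_params(name): a dict with "K" (3x3 intrinsics, pixels), "extrinsics" (4x4, takes a point from camera to world coordinates); the wrist camera has in their place "tool_from_camera" (4x4, takes a point from camera to tool coordinates, whose origin is the TCP and whose axes are the tool frame's). Camera axes: x right, y down, z forward; pixel columns grow to the right and rows downward; lengths in m; the calibration is good to about 2 mm. The wrist camera is an equidistant fisheye: a pixel r from the principal point sees the ray r / f radians off the axis. A picture is of the moment at which its call begins: read the wrist's pose just before it. camera_params takes no time and is no camera call.
- ctrl.sign_off(): hands the job in, once; it reports no verdict.
The state is a dict: "t": time; "qpos": joint angles; "joint_velocities": joint speeds; "effort": joint torques, N m; "tool_pos": TCP position; "eef_rot": TCP orientation; "force": force on the tool from outside, world axes, zero at the start; "moment": the same for the moment, N m; "gripper_width": finger opening in m.
Only numpy, scipy, OpenCV 4.12 (cv2) and the standard library are available. Lean on these libraries where they do the work, as an engineer would, in place of code of your own. Each camera call takes 0.05 s, during which the arm holds its last target.

## Task

Make the red pasta press ready for use: take the wooden pusher from its rest and, with it, push the stuck blue plug out through the far end of the barrel so that it drops into the steel tray, and then lay the pusher back on its rest as it was. After that, take the brass shaping plate out of the rack and slide it all the way down through the slot on top of the press head, and let go of it. Never touch the plug with the gripper, and leave the black plate, the jar and the mug where they are.

Things in the scene. Friction and masses are not known exactly. Their poses are not given: they have to be found in the camera images.
- barrel_mouth (a point): Centre of the near open end of the press's horizontal bore, 85 mm up. y: along the bore in the pushing direction (world +y, yaw within 0.25 rad); z up. Bore 44 mm, straight, 90 mm long from here, open at the far end. Aluminium barrel, outside 58 mm, then from 65 to 90 mm along y the red head, 88 mm wide (x), 125 mm high.
- slot_mouth (a point): Centre of the slot's mouth in the top of the press head, 125 mm up, 75 mm along y from barrel_mouth; same axes. Slot 10 mm wide (y), 68 mm long (x), straight down across the bore to a floor 50 mm above the worktop. Flared steel lips round it reach 134 mm up. A plate fully home has its grip centre over this point, 149 mm above the worktop.
- press: The red pasta press, fixed; origin on the worktop under the bore axis, 45 mm along y from barrel_mouth; same axes. Foot 110 mm (x) by 104 mm (y).
- plug_center (a point): Centre of the blue plastic plug, a cylinder 40 mm in diameter and 60 mm long (its y), about 80 g. At the start its near face is 3 to 19 mm inside barrel_mouth. A sprung rubber pad holds it: it takes 6 to 13 N to move it for the first 30 to 45 mm, then it slides freely. To make it fall out, the pusher's tip must go about 90 mm into the bore.
- tray: Open steel tray fixed just beyond the far end of the bore, to catch the plug: 170 mm (x) by 160 mm (y) by 35 mm high, walls 4 mm; origin under its centre, at the height of the worktop.
- pusher_grip (a point): Grip point on the axis of the loose wooden pusher, near its centre of mass (130 g). Round, 200 mm long; its own y points to the tip, 125 mm from here. Pale rod, 20 mm in diameter, from the tip to 15 mm short of here; then the darker handle, 30 mm in diameter, ending 75 mm behind here. At the start it lies level in its rest, axis 55 mm above the worktop.
- rest: Dark wooden rest, fixed, 50 mm (x) by 170 mm (y). Origin at worktop height under the grip point of the pusher lying in it, tip to this body's +y. Two V cradles, 16 mm long: under the rod 80 mm along +y, under the handle 50 mm along -y; sides up to 58 mm. Between them the pusher can be grasped across from above; its axis is then 55 mm up.
- brass_plate_grip (a point): Centre of the grip block of the loose brass plate (seven small dark holes, 200 g). Plate 6 mm thick (its x), 64 mm wide (y), 84 mm tall below the block; block 14 mm thick (x), 44 mm wide (y), 30 mm tall; this point is 99 mm above the plate's lower edge, 105 mm above the worktop at the start, upright in the rack. In the slot its thickness lies along the slot's 10 mm, either face first.
- brass_plate: The same brass plate; origin at the middle of its lower edge, z up.
- black_plate: A black plate of the same size and shape with one large round hole, in the other pocket of the rack; origin at the middle of its lower edge. Leave it.
- rack: White rack fixed to the worktop, 60 mm (x) by 200 mm (y) by 30 mm high; origin at worktop height under its centre. Two pockets in one line, 50 mm either side of the centre along y, each 24 mm deep, 10 mm by 68 mm; which plate stands in which varies.
- pusher: The same pusher; its origin is the grip point.
- plug: The same plug; its origin is its centre.
- jar: Loose amber jar with steel cap, 72 mm in diameter, 120 mm high, a bystander; origin under its centre.
- mug: Loose blue mug, 76 mm in diameter, 90 mm high, a bystander; origin under its centre.
- pusher_tip (a point): Centre of the pusher's flat tip, 125 mm from pusher_grip along the pusher's own y axis.
There are look-alikes about, which are no part of the job. There is more than one size of the press; the one meant has the size given above.

How it is judged:
On the way, in this order (a step that is already met when the one before it is completed fails the run):
1. the plug starts to move along the bore with the pusher's tip in the bore behind it (distance of plug_center from where it was at the start of the episode above 0.008 m and y of pusher_tip in the frame of barrel_mouth above 0.004 m and x of pusher_tip in the frame of barrel_mouth between -0.022 and 0.022 m and z of pusher_tip in the frame of barrel_mouth between -0.022 and 0.022 m and x of plug_center in the frame of barrel_mouth between -0.01 and 0.01 m and z of plug_center in the frame of barrel_mouth between -0.02 and 0.02 m).
2. the plug has dropped into the tray (x of plug_center in the frame of tray between -0.08 and 0.08 m and y of plug_center in the frame of tray between -0.08 and 0.08 m and height (world z) of plug_center below 0.05 m), for 0.2 s.
3. the pusher lies in its rest again, let go (x of pusher_grip in the frame of rest between -0.012 and 0.012 m and y of pusher_grip in the frame of rest between -0.02 and 0.02 m and height (world z) of pusher_grip between 0.047 and 0.063 m and contact force between pusher and the fingers below 0.1 N and linear speed of pusher below 0.02 m/s and y of pusher_tip in the frame of rest above 0.1 m and x of pusher_tip in the frame of rest between -0.012 and 0.012 m), for 0.2 s.
4. the brass plate stands fully home in the press's slot, let go (x of brass_plate_grip in the frame of press between -0.006 and 0.006 m and y of brass_plate_grip in the frame of press between 0.023 and 0.037 m and z of brass_plate_grip in the frame of press between 0.143 and 0.154 m and angle between the x axis of brass_plate and the y axis of press, either way round below 0.2 rad and angle between brass_plate_grip's own z axis and vertical below 0.15 rad and contact force between brass_plate and the fingers below 0.1 N and linear speed of brass_plate below 0.02 m/s), for 0.2 s.
At the end, for the whole second after the job is handed in: The plug rests in the tray; the pusher lies in its rest as at the start (within 12 mm sideways, 20 mm lengthways, 8 mm in height), tip the same way; the brass plate stands upright in the slot, lower edge within 5 mm of its floor. All let go and still (all of step 2 and all of step 3 and all of step 4 and linear speed of plug below 0.03 m/s); the robot touches nothing.
It fails at once if the gripper or the arm touches the plug (contact force between any of the fingers, the arm and plug above 0.5 N).
It fails at once if the black plate is moved by more than 20 mm (distance of black_plate from where it was at the start of the episode above 0.02 m).
It fails at once if the jar or the mug is moved by more than 30 mm (distance of any of jar, mug from where it was at the start of the episode above 0.03 m).
It also fails if it takes over 58 s, if anything falls off the work surface, if the arm or the gripper's body presses on something with over 40 N, if the wrist force passes 120 N, or if a joint passes its speed limit or range.

## Working session

There is one attempt and no reset: what is moved stays moved. The work goes in short steps, Python scripts to look and compute and a tool call to move; the robot and the scene stay as the last step left them, time stands still between calls to the robot, and variables do not carry over. Pictures are saved under pics/ and viewed, and the job is handed in when it is done.

Besides the shell and the picture viewer there is one more tool, called as name(argument=value, ...), one argument or row to a line, values as JSON. move_arm: Moves the arm, as the interface text tells. Its arguments: {"type":"object","properties":{"deltas":{"type":"string"},"newtons":{"type":"number"}},"required":["deltas"]}

```bash
ls; mkdir -p pics; python3 - <<'E'
from workcell import ctrl, capture, camera_params
import cv2, numpy as np
np.set_printoptions(precision=4,suppress=True)
s=ctrl.observe(); print(s)
for n in ["scene","top","wrist"]:
    cv2.imwrite(f"pics/{n}0.png",capture(n)); print(n,camera_params(n))
E
```

```text
pics
{'t': 0.0, 'qpos': array([ 1.1105,  0.5285,  1.4339,  0.    ,  1.1814, -0.1785]), 'joint_velocities': array([-0.0007, -0.0001, -0.0023, -0.002 ,  0.0004,  0.0021]), 'effort': array([  0.    , -44.0053, -17.6585,   0.0634,   0.0584,  -0.0002]), 'tool_pos': array([0.1734, 0.5997, 0.2147]), 'eef_rot': array([-0.5649,  0.5656,  0.4241, -0.4255]), 'force': array([0.3274, 0.8585, 0.0625]), 'moment': array([-0.0427,  0.0529, -0.0145]), 'gripper_width': 0.08689583033130883}
scene {'K': array([[485.8415,   0.    , 308.9121],
       [  0.    , 485.8415, 192.7163],
       [  0.    ,   0.    ,   1.    ]]), 'extrinsics': array([[-0.2893,  0.5828, -0.7594,  1.6001],
       [ 0.957 ,  0.1933, -0.2162,  0.3337],
       [ 0.0208, -0.7893, -0.6136,  0.8901],
       [ 0.    ,  0.    ,  0.    ,  1.    ]])}
top {'K': array([[498.3839,   0.    , 319.2793],
       [  0.    , 498.3839, 200.9287],
       [  0.    ,   0.    ,   1.    ]]), 'extrinsics': array([[-0.0173, -0.9808,  0.1944,  0.3604],
       [-0.9998,  0.0188,  0.0061,  0.0492],
       [-0.0097, -0.1942, -0.9809,  1.2487],
       [ 0.    ,  0.    ,  0.    ,  1.    ]])}
wrist {'K': array([[309.7069,   0.    , 316.0224],
       [  0.    , 309.7069, 199.5818],
       [  0.    ,   0.    ,   1.    ]]), 'tool_from_camera': array([[ 1.    , -0.0008,  0.    ,  0.0002],
       [-0.0002, -0.2542,  0.9672, -0.1686],
       [-0.0007, -0.9672, -0.2542,  0.0695],
       [ 0.    ,  0.    ,  0.    ,  1.    ]])}
```

View pics/scene0.png

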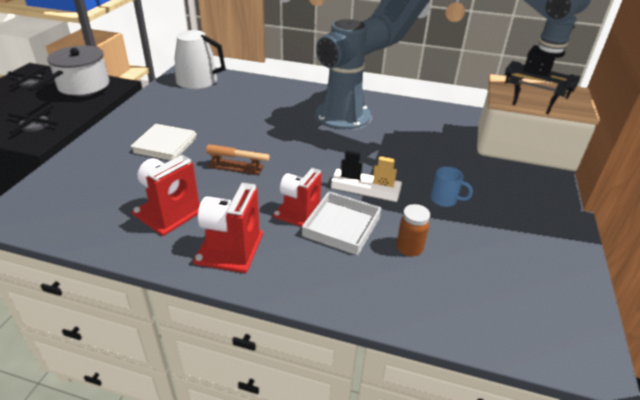

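View pics/top0.png

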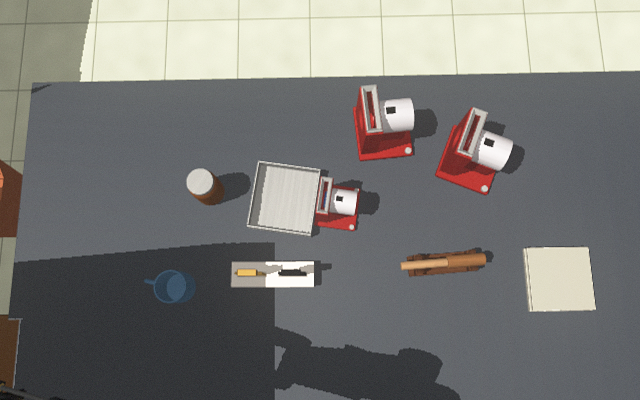

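View pics/wrist0.png

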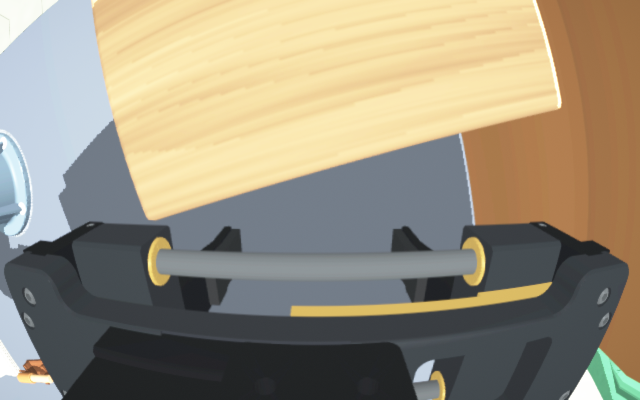

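The top view shows three red presses, at (385,122), (475,150) and (337,203). Only the smallest, (337,203), has the tray at its far end (285,198). The pusher is at (443,263), with its pale tip pointing left (+y). The brass plate is at (246,272) and the black plate at (293,272). The jar is at (203,185) and the mug at (174,286). The only lookalikes are the two larger presses.

```bash
cat > h.py <<'E'
from workcell import ctrl, capture, camera_params
import cv2, numpy as np
from scipy.spatial.transform import Rotation as R
np.set_printoptions(precision=4,suppress=True)
def ray(n,u,v):
    p=camera_params(n);K=p['K'];T=p['extrinsics']
    d=T[:3,:3]@np.array([(u-K[0,2])/K[0,0],(v-K[1,2])/K[1,1],1]);return T[:3,3],d
def onz(n,u,v,z):
    o,d=ray(n,u,v);return o+d*(z-o[2])/d[2]
def proj(n,P):
    p=camera_params(n);K=p['K'];T=p['extrinsics']
    c=T[:3,:3].T@(np.asarray(P)-T[:3,3]);return K[0,0]*c[0]/c[2]+K[0,2],K[1,1]*c[1]/c[2]+K[1,2]
def pose():
    s=ctrl.observe();q=s['eef_rot'];return s['tool_pos'],R.from_quat([q[1],q[2],q[3],q[0]]),s
def wray(u,v,t,r):
    p=camera_params('wrist');K=p['K'];T=p['tool_from_camera']
    a=np.array([u-K[0,2],v-K[1,2]]);rr=np.linalg.norm(a);th=rr/K[0,0]
    d=np.array([*(a/max(rr,1e-9)*np.sin(th)),np.cos(th)])
    return t+r.apply(T[:3,3]),r.apply(T[:3,:3]@d)
def wonz(u,v,z,t,r):
    o,d=wray(u,v,t,r);return o+d*(z-o[2])/d[2]
def wproj(P,t,r):
    p=camera_params('wrist');K=p['K'];T=p['tool_from_camera']
    c=T[:3,:3].T@(r.inv().apply(np.asarray(P)-t)-T[:3,3]);n=np.linalg.norm(c[:2]);th=np.arctan2(n,c[2])
    return K[0,2]+K[0,0]*th*c[0]/n,K[1,2]+K[0,0]*th*c[1]/n
E
python3 - <<'E'
from h import *
a=cv2.imread('pics/top0.png');b=cv2.imread('pics/scene0.png')
c=lambda i,u0,v0,w,h,f:cv2.resize(i[v0:v0+h,u0:u0+w],None,fx=f,fy=f,interpolation=cv2.INTER_CUBIC)
cv2.imwrite('pics/c1.png',c(a,225,150,160,150,5)[:600])
cv2.imwrite('pics/c2.png',c(a,390,235,110,55,7))
cv2.imwrite('pics/c3.png',c(b,265,145,160,110,5))
t,r,s=pose();print(r.as_matrix())
# rack outline, tray
for p in [(231,262),(314,261),(231,288),(314,287)]: print('rack',onz('top',*p,0.03))
for p in [(402,266),(486,260),(447,264)]: print('push',onz('top',*p,0.055))
E
```

```text
[[ 0.278  -0.0007 -0.9606]
 [ 0.9606 -0.0015  0.278 ]
 [-0.0016 -1.      0.0003]]
rack [0.4543 0.2746 0.03  ]
rack [0.4531 0.0722 0.03  ]
rack [0.3918 0.2736 0.03  ]
rack [0.3907 0.0732 0.03  ]
push [ 0.4356 -0.1372  0.055 ]
push [ 0.4462 -0.3373  0.055 ]
push [ 0.4384 -0.2442  0.055 ]
```

View pics/c1.png

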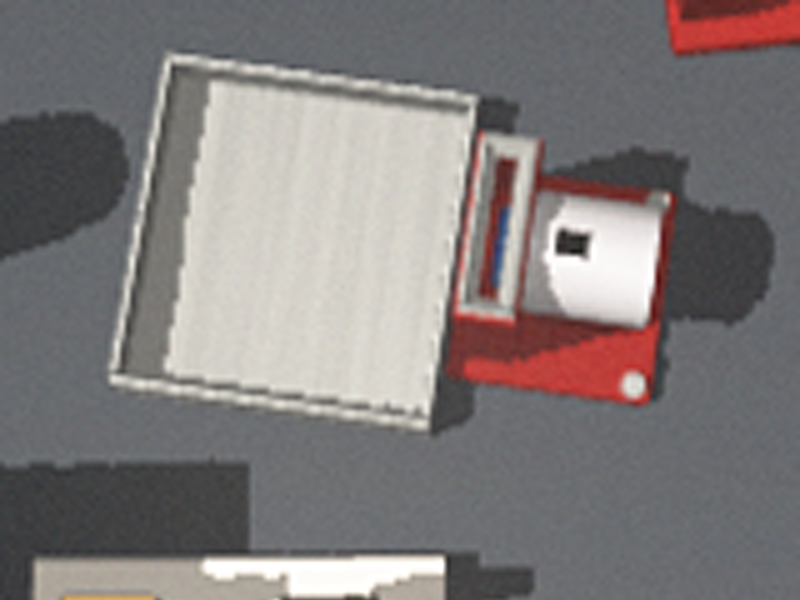

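View pics/c2.png

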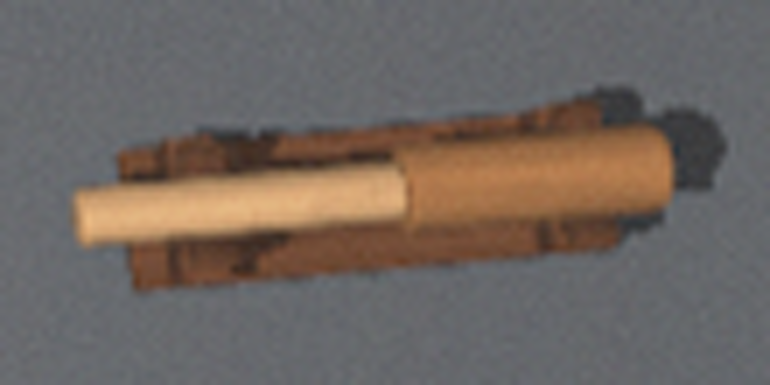

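View pics/c3.png

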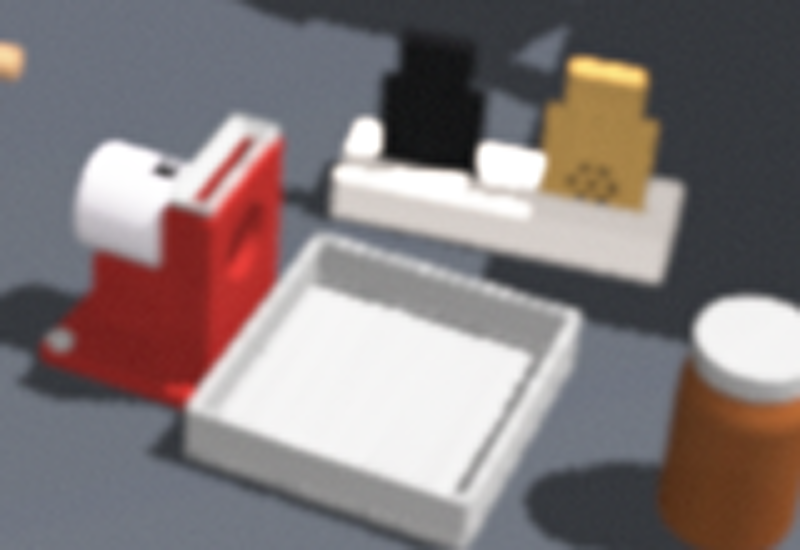

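The crops confirm the choices. The small press has a tray at its far end and blue plug visible through its slot, with the lip corners at crop 1 (485,135), (542,140), (515,322) and (458,316). The brass plate shows small holes and is at the +y end of the rack. The pusher tip points +y. Next I compute the poses.

```bash
python3 - <<'E'
from h import *
f=lambda x,y,u0,v0,k:((x+.5)/k-.5+u0,(y+.5)/k-.5+v0)
P=[onz('top',*f(*p,225,150,5),0.134) for p in [(485,135),(542,140),(515,322),(458,316)]]
P=np.array(P);print(P);c=P.mean(0);print('slot',c,'size',np.linalg.norm(P[0]-P[1]),np.linalg.norm(P[0]-P[3]))
d=(P[0]+P[1]-P[2]-P[3]);print('press yaw',np.arctan2(d[1],d[0]))
T=np.array([onz('top',*f(*p,225,150,5),0.035) for p in [(165,55),(477,98),(433,428),(110,382)]]);print(T,T.mean(0))
for a,b in [(0,1),(3,2),(0,3),(1,2)]: d=T[a]-T[b];print(np.linalg.norm(d),np.arctan2(d[1],d[0]))
# foot corners z~0.01
print('foot',[onz('top',*f(*p,225,150,5),0.012)[:2] for p in [(672,195),(650,403)]])
# colour masks pusher
im=cv2.imread('pics/top0.png');hsv=cv2.cvtColor(im,cv2.COLOR_BGR2HSV)
for u,v in [(410,266),(440,264),(455,263),(475,260),(470,274),(246,272),(280,205)]: print((u,v),hsv[v,u])
print('big presses',[ (p,onz('top',*p,0.0)[:2], onz('top',*p,0.15)[:2]) for p in [(437,178),(484,193),(512,140),(412,155),(415,115),(360,158)]])
E
```

```text
[[0.6383 0.0498 0.134 ]
 [0.6354 0.0236 0.134 ]
 [0.5508 0.0378 0.134 ]
 [0.554  0.0636 0.134 ]]
slot [0.5946 0.0437 0.134 ] size 0.02634067664676002 0.08543873493947451
press yaw -0.16393300013823017
[[0.7078 0.2108 0.035 ]
 [0.6822 0.0536 0.035 ]
 [0.5158 0.078  0.035 ]
 [0.5415 0.2368 0.035 ]] [0.6118 0.1448 0.035 ]
0.15928416638353232 1.409655228361541
0.16078229068840794 1.4101334705427404
0.16832552518124239 -0.15494423234343127
0.16826459043313532 -0.1460381787751156
foot [array([ 0.6355, -0.0445]), array([ 0.5293, -0.03  ])]
(410, 266) [ 15 113 223]
(440, 264) [ 15 114 215]
(455, 263) [ 14 143 170]
(475, 260) [ 13 145 174]
(470, 274) [105   9 111]
(246, 272) [ 21 141 235]
(280, 205) [ 15  14 217]
big presses [((437, 178), array([ 0.6622, -0.2467]), array([ 0.6259, -0.2112])), ((484, 193), array([ 0.6205, -0.364 ]), array([ 0.5892, -0.3144])), ((512, 140), array([ 0.7602, -0.4482]), array([ 0.7122, -0.3885])), ((412, 155), array([ 0.7248, -0.1859]), array([ 0.6811, -0.1576])), ((415, 115), array([ 0.8342, -0.1996]), array([ 0.7773, -0.1697])), ((360, 158), array([ 0.7195, -0.0507]), array([ 0.6763, -0.0387]))]
```

```bash
python3 - <<'E'
from h import *
f=lambda x,y,u0,v0,k:((x+.5)/k-.5+u0,(y+.5)/k-.5+v0)
# pusher axis points in c2: rod tip edges (75,190)-(80,245); rod end (400,163)-(406,223); handle end (672,127..212)
tip=onz('top',*f(78,217,390,235,7),0.055); st=onz('top',*f(406,194,390,235,7),0.058); he=onz('top',*f(672,170,390,235,7),0.055)
print(tip,st,he,np.linalg.norm(tip-he))
d=(tip-he);print('yaw',-np.arctan2(d[0],d[1])); u=d/np.linalg.norm(d); print('grip', he+75*u/1000, tip-.125*u, st-.015*u)
# rest corners? c2: (118,150),(135,290),(615,247),(600,95)
Rr=np.array([onz('top',*f(*p,390,235,7),0.04) for p in [(118,150),(135,290),(618,247),(600,95)]]);print(Rr,Rr.mean(0))
# brass block top at z=.12
im=cv2.imread('pics/top0.png');hsv=cv2.cvtColor(im,cv2.COLOR_BGR2HSV)
m=cv2.inRange(hsv,(17,100,80),(28,255,255));m[:, :220]=0;m[:,330:]=0;m[:250]=0
ys,xs=np.nonzero(m);print(xs.min(),xs.max(),ys.min(),ys.max(),len(xs))
cv2.imwrite('pics/c4.png',cv2.resize(im[250:300,222:332],None,fx=7,fy=7,interpolation=cv2.INTER_CUBIC))
E
```

```text
[ 0.4367 -0.1342  0.055 ] [ 0.4422 -0.245   0.058 ] [ 0.4489 -0.3365  0.055 ] 0.20269965841891138
yaw 0.060480829145982046
grip [ 0.4444 -0.2616  0.055 ] [ 0.4442 -0.2589  0.055 ] [ 0.4431 -0.26    0.058 ]
[[ 0.4603 -0.1514  0.04  ]
 [ 0.4125 -0.1547  0.04  ]
 [ 0.4241 -0.3208  0.04  ]
 [ 0.4763 -0.3187  0.04  ]] [ 0.4433 -0.2364  0.04  ]
235 264 269 275 160
```

View pics/c4.png

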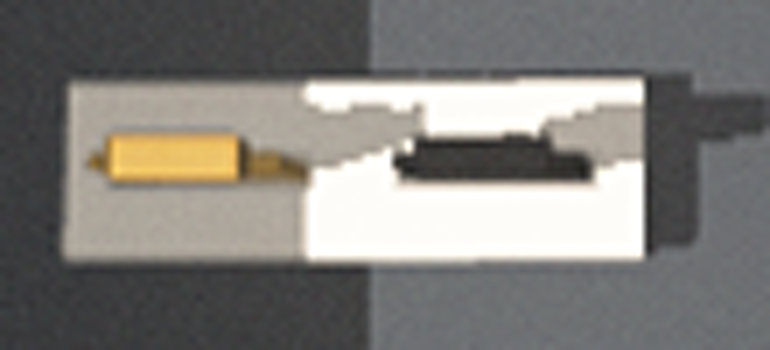

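move_arm(
  deltas="0 -0.03 0 0 0 0 0; 0 -0.03 0 0 0 0 0; 0 0 0 0 0.137 0 0; 0 0 0 0 0.137 0 0; 0 0 0 0 0.137 0 0; 0 0 0 0 0.137 0 0; 0 0 0 0 0.137 0 0; 0 0 0 0 0.137 0 0; 0 0 0 0 0.137 0 0; 0 0 0 0 0.137 0 0; 0 0 0 0 0.137 0 0",
)

```text
t: 1.25
tool_pos: [0.1736, 0.6, 0.2752]
eef_rot: [-0.707, 0.707, 0.018, -0.018]
force: [0.2, 0.2, 0.1]
gripper_width: 0.0873
```

move_arm(
  deltas="0.031 0 -0.038 0 0 0 0; 0.031 0 -0.038 0 0 0 0; 0.031 0 -0.038 0 0 0 0; 0.031 0 -0.038 0 0 0 0; 0.031 0 -0.038 0 0 0 0; 0.031 0 -0.038 0 0 0 0; 0.031 0 -0.038 0 0 0 0; 0.031 0 -0.038 0 0 0 0; 0.015 0 -0.042 0 0 0 0; 0 0 -0.045 0 0 0 0; 0 0 -0.045 0 0 0 0; 0 0 -0.045 0 0 0 0; 0 0 -0.045 0 0 0 0; 0 0 -0.045 0 0 0 0; 0 0 -0.045 0 0 0 0; 0 0 -0.045 0 0 0 0; 0 0 -0.045 0 0 0 0; 0 0 -0.045 0 0 0 0; 0 0 0 0 0 0 0",
)

```text
t: 3.15
tool_pos: [0.4793, -0.1404, 0.2756]
eef_rot: [-0.706, 0.708, 0.018, -0.017]
force: [-0.3, 1.5, -0.6]
gripper_width: 0.087
```

```bash
python3 - <<'E'
from h import *
t,r,s=pose();print(t,r.as_matrix()[:,0])
im=capture('wrist');cv2.imwrite('pics/w1.png',im)
print(wproj([0.444,-0.26,0.055],t,r),wproj([0.4367,-0.134,0.055],t,r),wproj([0.4489,-.3365,.055],t,r))
E
```

```text
[ 0.4793 -0.1404  0.2756] [0.9988 0.0498 0.0014]
(np.float64(286.36762922945786), np.float64(258.1743507502185)) (np.float64(282.7913109226845), np.float64(167.8016150015918)) (np.float64(289.18069332859125), np.float64(303.71457892003684))
```

View pics/w1.png

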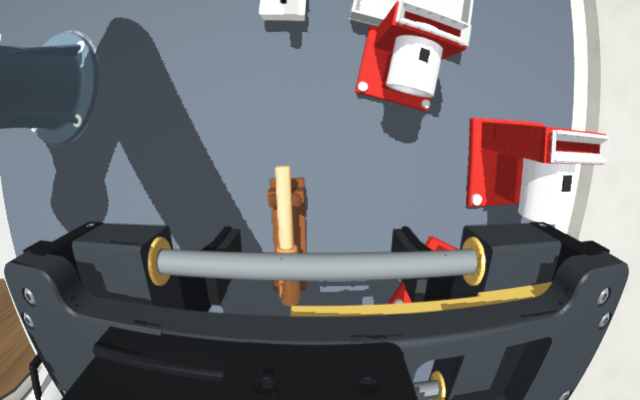

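move_arm(
  deltas="-0.0103 0.025 -0.0294 0 -0.01 0 0; -0.0103 0.025 -0.0294 0 0 0 0; -0.0102 0.025 -0.0294 0 0 0 0; -0.0102 0.025 -0.0295 0 0 0 0; 0 0.03 0 0 0 0 0; 0 0.02 0 0 0 0 0; 0 0 0 0 0 0 0; 0 0 0 0 0 0 0",
)

```text
t: 4.0
tool_pos: [0.4451, -0.2537, 0.1258]
eef_rot: [0.707, -0.706, -0.024, 0.024]
force: [0.1, -0.6, -0.4]
gripper_width: 0.0872
```

```bash
python3 - <<'E'
from h import *
t,r,s=pose();print(t,r.as_matrix()[:,0])
im=capture('wrist');cv2.imwrite('pics/w2.png',im)
print(wproj([0.4444,-0.26,0.055],t,r),wproj([0.4367,-0.134,0.055],t,r),wproj([0.4489,-.3365,.055],t,r))
E
```

```text
[ 0.4451 -0.2537  0.1258] [ 0.9977  0.0672 -0.0006]
(np.float64(314.9972159415791), np.float64(215.00104520719867)) (np.float64(315.83747421369713), np.float64(55.73208708556561)) (np.float64(314.4424862406129), np.float64(295.684365606036))
```

View pics/w2.png

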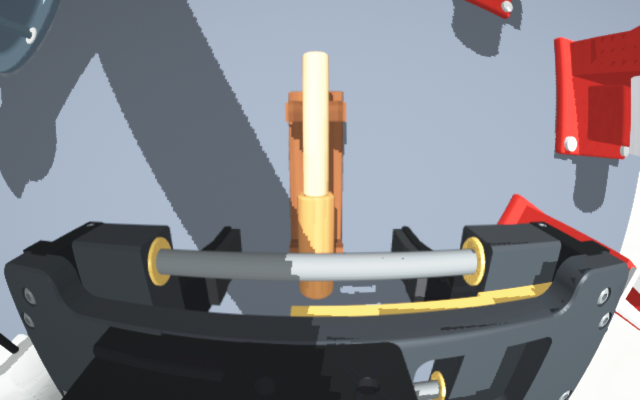

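The pusher runs straight down the centre line between the fingers, from its tip at (315,52) to its handle end at (316,298). I lower and grasp.

move_arm(
  deltas="0 0.025 -0.006 0 0 0 0; 0 0.025 0 0 0 0 0; 0 0.015 0 0 0 0 0; 0 0.01 0 0 0 0 0; 0 0 0 0 0 0 0; 0 0 0 0 0 0 0; 0 0 0 0 0 0 255; 0 0 0 0 0 0 255; 0 0 0 0 0 0 255; 0 0 0 0 0 0 255; 0 0 0 0 0 0 255; 0 0 0 0 0 0 255; 0 0 0 0 0 0 255; 0 0 0 0 0 0 255; 0 0 0 0 0 0 255",
  newtons=45,
)

```text
t: 5.55
tool_pos: [0.4453, -0.2608, 0.0506]
eef_rot: [0.707, -0.707, -0.023, 0.023]
force: [0.1, 0.8, -0.8]
gripper_width: 0.028
```

```bash
python3 - <<'E'
from h import *
im=cv2.imread('pics/top0.png')
cv2.imwrite('pics/c5.png',cv2.resize(im[75:205,350:530],None,fx=4.4,fy=4.4,interpolation=cv2.INTER_CUBIC))
b=cv2.imread('pics/scene0.png')
cv2.imwrite('pics/c6.png',cv2.resize(b[140:280,130:340],None,fx=3.8,fy=3.8,interpolation=cv2.INTER_CUBIC))
E
```

```text
(no output)
```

View pics/c5.png

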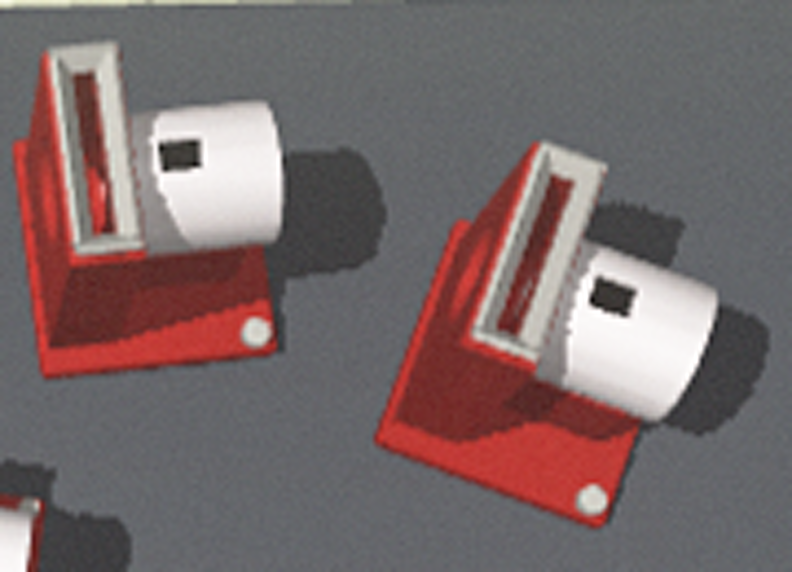

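View pics/c6.png

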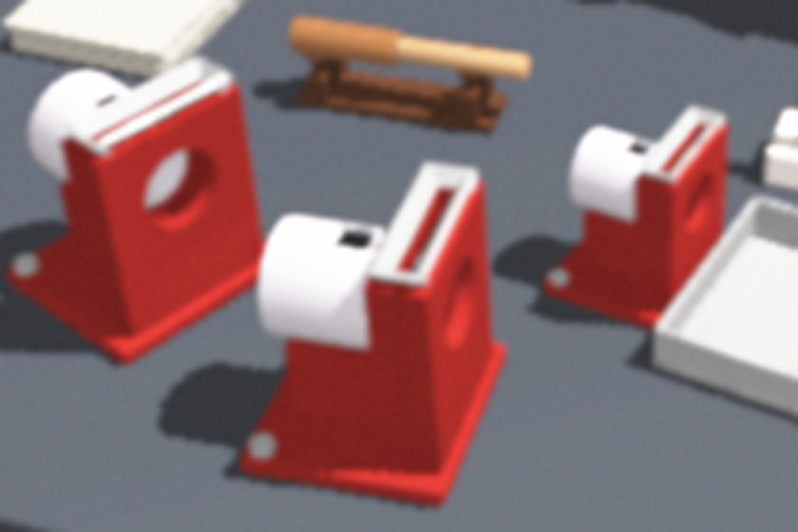

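move_arm(
  deltas="0 -0.015 0 0 0 0 255; 0 -0.02 0 0 0 0 255; 0 0 0 0 0.113 0 255; 0 0 0 0 0.113 0 255; 0 0 0.03 0 0 0 255; 0 0 0.03 0 0 0 255; 0.02 0 0.02 0 0 0 255; 0.03 0 0.02 0 0 0 255; 0.03 0 0.01 0 0 0 255; 0.0185 0 0 0 0 0 255; 0 0 0 0 0 0 255; 0 0 0 0 0 0 255; 0 0 0 0 0 0 255",
)

```text
t: 6.85
tool_pos: [0.5581, -0.1674, 0.0851]
eef_rot: [0.705, -0.704, 0.058, -0.056]
force: [-0.1, 0.2, -1.3]
gripper_width: 0.0278
```

```bash
python3 - <<'E'
from h import *
t,r,s=pose();print(t,r.as_matrix()[:,0],s['force'])
im=capture('wrist');cv2.imwrite('pics/w3.png',im)
cv2.imwrite('pics/c7.png',cv2.resize(im[0:240,210:530],None,fx=2.5,fy=2.5,interpolation=cv2.INTER_CUBIC))
tp=capture('top');cv2.imwrite('pics/t3.png',tp);cv2.imwrite('pics/c8.png',cv2.resize(tp[160:290,300:480],None,fx=4.4,fy=4.4,interpolation=cv2.INTER_CUBIC))
sc=capture('scene');cv2.imwrite('pics/s3.png',sc);cv2.imwrite('pics/c9.png',cv2.resize(sc[120:270,190:390],None,fx=4,fy=4,interpolation=cv2.INTER_CUBIC))
E
```

```text
[ 0.5581 -0.1674  0.0851] [ 0.9871 -0.1598 -0.0031] [-0.0615  0.2355 -1.3163]
```

View pics/c7.png

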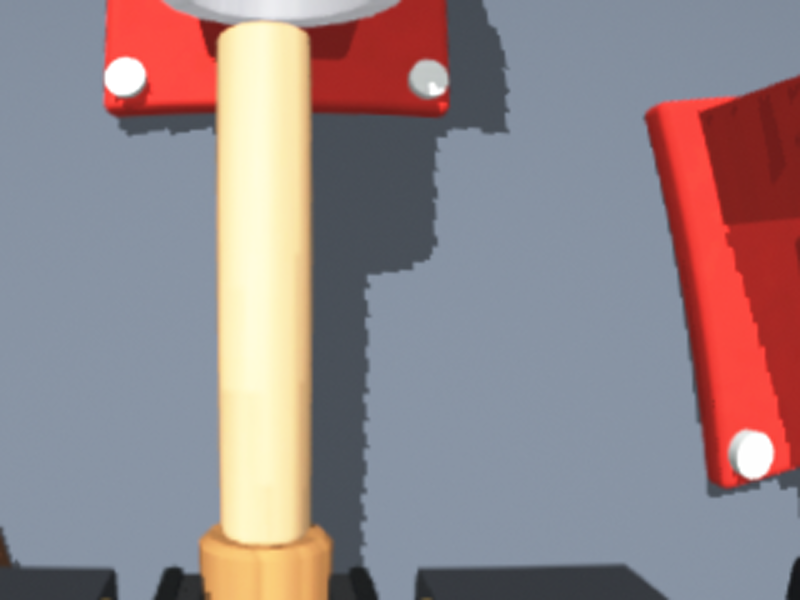

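View pics/c8.png

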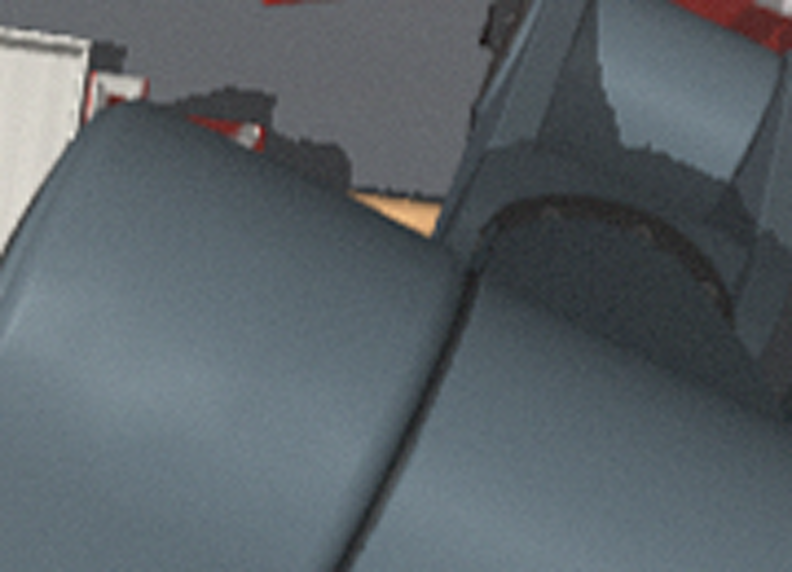

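View pics/c9.png

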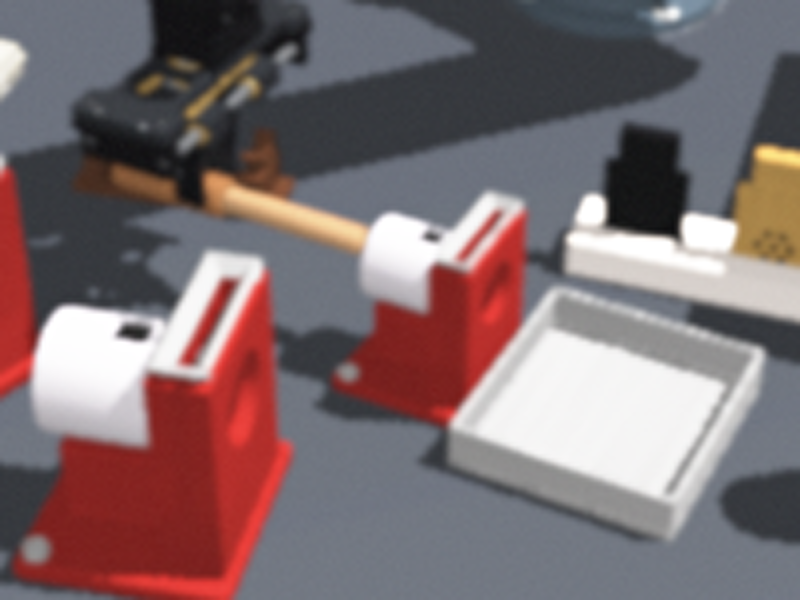

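```bash
python3 - <<'E'
from h import *
t,r,s=pose()
g=lambda x,y:((x+.5)/2.5-.5+210,(y+.5)/2.5-.5)
A=wonz(*g(106,113),0.012,t,r);B=wonz(*g(448,112),0.012,t,r)
print(A,B,np.linalg.norm(A-B),'yaw',np.arctan2(*(B-A)[1::-1]))
m=(A+B)/2; print('mid in tool',r.inv().apply(m-t))
# tip: project expected tip at tool coords (0,-0.0045,0.125)
for z in (.12,.125,.13):
  print(wproj(t+r.apply([0,-.0045,z]),t,r))
# tip centre top edge px
print(wonz(*g(264,25),0.0996,t,r), r.inv().apply(wonz(*g(264,25),0.0996,t,r)-t))
# rod axis: center at two rows
for y in (40,530):
    o=wonz(*g(265 if y==40 else 266,y),0.0996,t,r);print(r.inv().apply(o-t))
print('mouth est in tool', r.inv().apply(np.array([.5826,-.0304,.085])-t))
E
```

```text
[ 0.5301 -0.0303  0.012 ] [ 0.6363 -0.0467  0.012 ] 0.10744705935059241 yaw -0.15373657020105583
mid in tool [0.0034 0.0736 0.1316]
(np.float64(316.40446301272823), np.float64(27.473631074978442))
(np.float64(316.39608544319077), np.float64(18.93134088410298))
(np.float64(316.3875818136668), np.float64(10.545641295057038))
[ 0.5786 -0.0425  0.0996] [-0.0006 -0.014   0.127 ]
[-0.0004 -0.014   0.1236]
[-0.0002 -0.0141  0.0223]
mouth est in tool [0.0014 0.0006 0.1395]
```

move_arm(
  deltas="0.0025 0.0045 0 0 0 0 255; 0 0 0 0 0 0 255; 0 0 0.008 0 0 0 255; 0 0 0.008 0 0 0 255; 0 0 0.007 0 0 0 255; 0 0 0.007 0 0 0 255; 0 0 0.007 0 0 0 255; 0 0 0.007 0 0 0 255; 0 0 0 0 0 0 255",
  newtons=50,
)

```text
t: 7.9
tool_pos: [0.5703, -0.1277, 0.0818]
eef_rot: [-0.703, 0.707, -0.055, 0.056]
force: [-2.2, -9.3, -1.2]
gripper_width: 0.0274
```

```bash
python3 - <<'E'
from h import *
t,r,s=pose();print(t,s['force'],s['moment'])
im=capture('wrist');cv2.imwrite('pics/c10.png',cv2.resize(im[0:300,160:480],None,fx=2,fy=2,interpolation=cv2.INTER_CUBIC))
print(r.inv().apply(np.array([.5826,-.0304,.085])-t))
E
```

```text
[ 0.5703 -0.1277  0.0818] [-2.2238 -9.296  -1.1757] [-1.7716  0.3928  0.1243]
[-0.003  -0.0038  0.098 ]
```

View pics/c10.png

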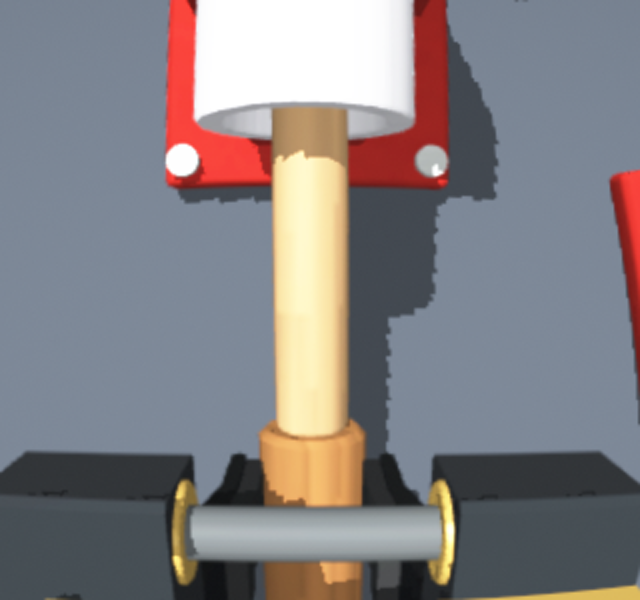

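move_arm(
  deltas="-0.001 0 0.01 0 0 0 255; -0.001 0 0.01 0 0 0 255; 0 0 0.01 0 0 0 255; 0 0 0.01 0 0 0 255; 0 0 0.01 0 0 0 255; 0 0 0 0 0 0 255",
)

```text
t: 8.55
tool_pos: [0.5753, -0.073, 0.081]
eef_rot: [0.705, -0.705, 0.056, -0.055]
force: [0.2, 0.0, -2.1]
gripper_width: 0.0274
```

```bash
python3 - <<'E'
from h import *
t,r,s=pose();print(t,s['force'],s['moment'])
im=capture('wrist');cv2.imwrite('pics/c11.png',cv2.resize(im[0:300,160:480],None,fx=2,fy=2,interpolation=cv2.INTER_CUBIC))
sc=capture('scene');cv2.imwrite('pics/c12.png',cv2.resize(sc[120:270,190:390],None,fx=4,fy=4,interpolation=cv2.INTER_CUBIC))
print(r.inv().apply(np.array([.5826,-.0304,.085])-t))
E
```

```text
[ 0.5753 -0.073   0.081 ] [ 0.2302  0.0392 -2.1367] [-0.1088  0.0393  0.0331]
[ 0.0005 -0.004   0.0432]
```

View pics/c11.png

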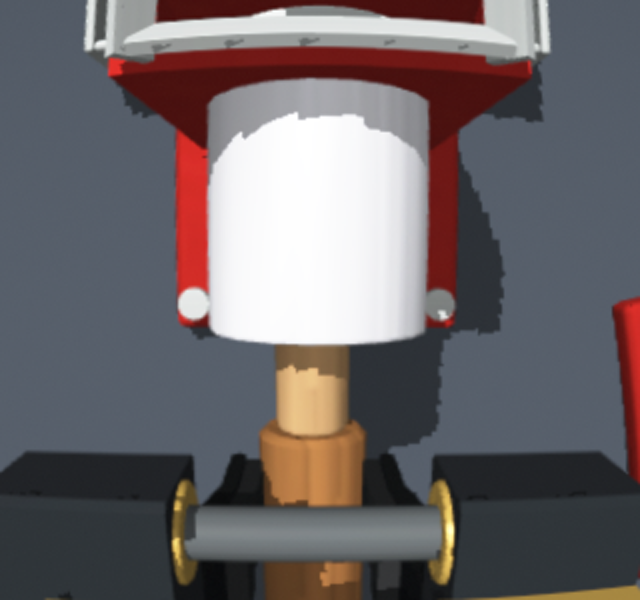

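View pics/c12.png

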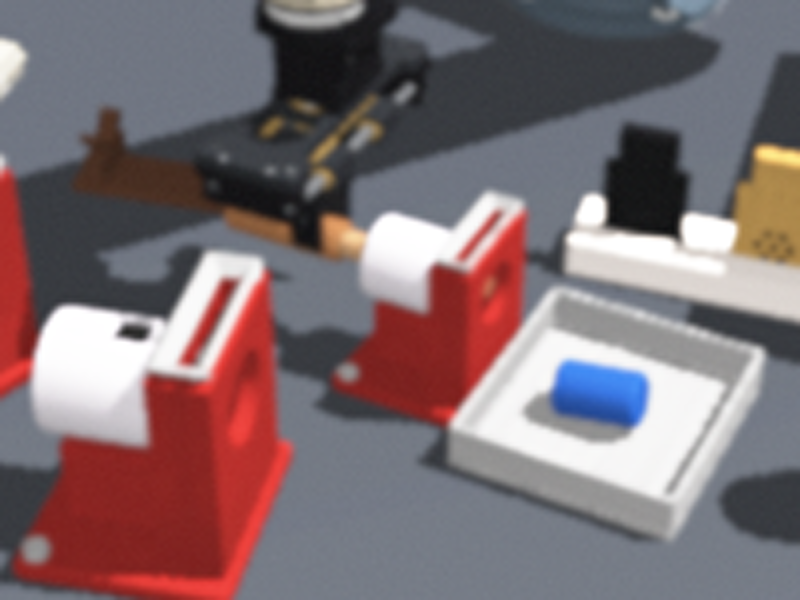

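The blue plug lies in the tray at crop (600,392), and the force has gone to zero. I withdraw the pusher and return to the rest.

move_arm(
  deltas="0 0 -0.025 0 0 0 255; 0 0 -0.025 0 0 0 255; 0 0 -0.025 0 0 0 255; 0 0 -0.028 0 0 0 255; 0 -0.01 -0.01 0 0 0 255; -0.03 0 -0.01 0 0 0 255; -0.03 0 -0.02 0 0 0 255; -0.03 0 -0.03 0 0 0 255; -0.0084 0 -0.03 0 0 0 255; 0 0 -0.004 0 -0.113 0 255; 0 0 0 0 -0.113 0 255; 0 0 0 0 0 0 255; 0 0 0 0 0 0 255; 0 0 0 0 0 0 255",
)

```text
t: 10.05
tool_pos: [0.4457, -0.2635, 0.0914]
eef_rot: [-0.707, 0.707, 0.023, -0.023]
force: [-0.1, -0.5, -2.2]
gripper_width: 0.0275
```

```bash
python3 - <<'E'
from h import *
t,r,s=pose();print(t,r.as_matrix()[:,0],s['force'])
im=capture('wrist');cv2.imwrite('pics/w5.png',im);cv2.imwrite('pics/c13.png',cv2.resize(im[0:300,160:480],None,fx=2,fy=2,interpolation=cv2.INTER_CUBIC))
sc=capture('scene');cv2.imwrite('pics/s5.png',sc);cv2.imwrite('pics/c14.png',cv2.resize(sc[100:280,150:390],None,fx=3.3,fy=3.3,interpolation=cv2.INTER_CUBIC))
print('needed',r.inv().apply(np.array([.4453,-.2608,.0506])-t))
E
```

```text
[ 0.4457 -0.2635  0.0914] [0.9979 0.065  0.0002] [-0.1127 -0.4508 -2.2229]
needed [-0.0002  0.0408  0.0027]
```

View pics/c13.png

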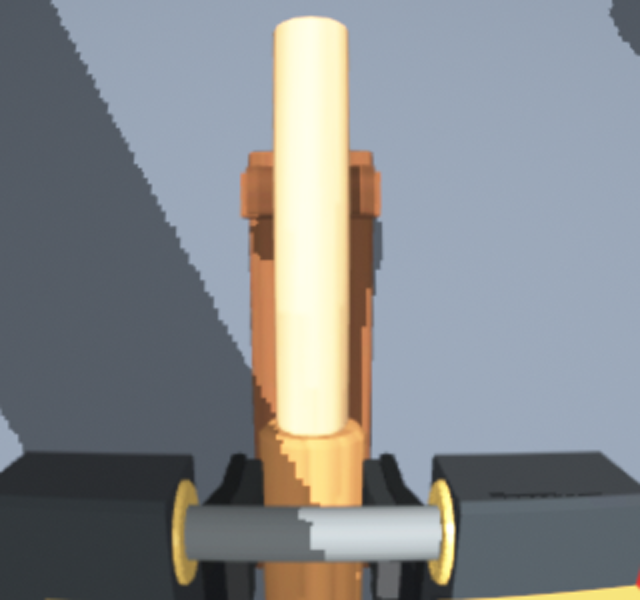

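View pics/c14.png

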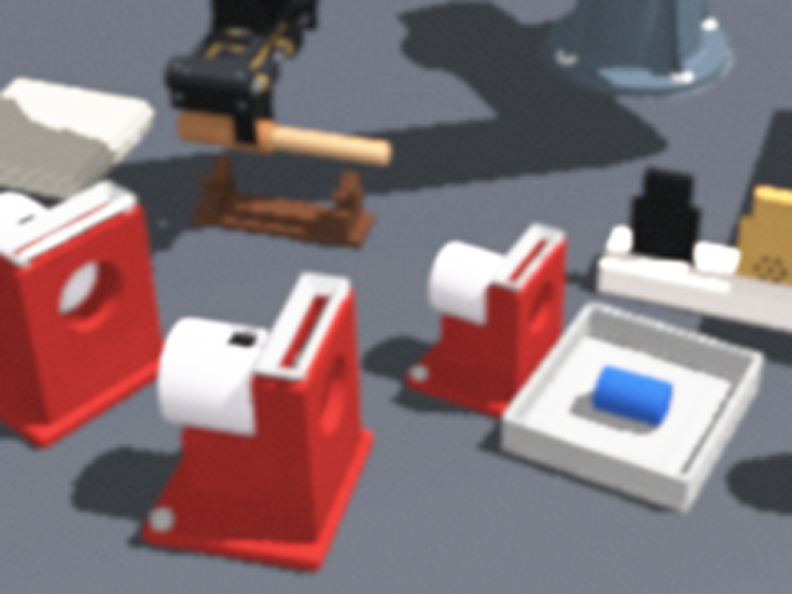

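The pusher is centred over the rest: the rod axis is at crop (311,·) and the rest's centre is also about 311. The plug lies still in the tray. I lower and let go.

move_arm(
  deltas="0 0.015 0.0027 0 0 0 255; 0 0.012 0 0 0 0 255; 0 0.008 0 0 0 0 255; 0 0.005 0 0 0 0 255; 0 0 0 0 0 0 255; 0 0 0 0 0 0 255",
)

```text
t: 10.75
tool_pos: [0.4453, -0.2613, 0.051]
eef_rot: [-0.707, 0.707, 0.023, -0.023]
force: [-0.4, -0.8, -1.6]
gripper_width: 0.027
```

move_arm(
  deltas="0 0 0 0 0 0 160; 0 0 0 0 0 0 100; 0 0 0 0 0 0 0; 0 0 0 0 0 0 0; 0 0 0 0 0 0 0; 0 0 0 0 0 0 0; 0 -0.02 0 0 0 0 0; 0 -0.04 0 0 0 0 0; 0 -0.05 0 0 0 0 0; 0 -0.05 0 0 0 0 0; 0 0 0 0 0 0 0",
)

```text
t: 11.85
tool_pos: [0.4489, -0.2643, 0.2179]
eef_rot: [-0.703, 0.71, 0.027, -0.02]
force: [-0.1, -0.7, 0.3]
gripper_width: 0.0867
```

```bash
python3 - <<'E'
from h import *
t,r,s=pose();print(t,r.as_matrix()[:,0],s['force'],s['gripper_width'])
im=capture('wrist');cv2.imwrite('pics/w6.png',im)
sc=capture('scene');cv2.imwrite('pics/s6.png',sc);cv2.imwrite('pics/c15.png',cv2.resize(sc[100:280,150:390],None,fx=3.3,fy=3.3,interpolation=cv2.INTER_CUBIC))
print(wproj([0.4367,-0.134,0.055],t,r),wproj([0.4489,-.3365,.055],t,r))
E
```

```text
[ 0.4489 -0.2643  0.2179] [0.9977 0.0663 0.0106] [-0.0549 -0.6724  0.3332] 0.08670573961064644
(np.float64(311.1037768838507), np.float64(61.48917169299105)) (np.float64(310.630076246697), np.float64(243.31919134719476))
```

View pics/w6.png

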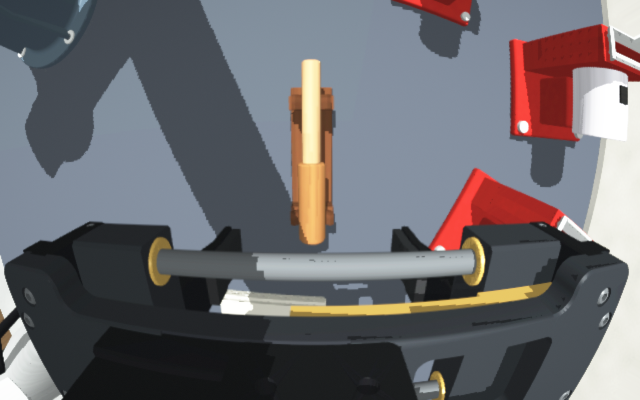

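View pics/c15.png

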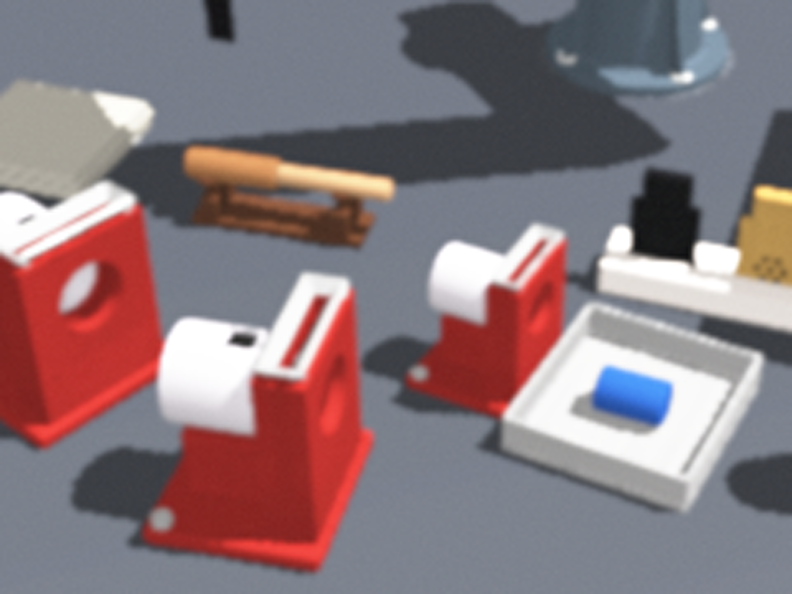

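The pusher is back in its rest, with its tip at (311,61) and its end at (311,243), both matching the starting projection. Next I measure the brass plate and plan that leg.

```bash
python3 - <<'E'
from h import *
g=lambda x,y:((x+.5)/7-.5+222,(y+.5)/7-.5+250)
A=np.array([onz('top',*g(*p),0.12) for p in [(106,134),(242,136),(241,180),(106,181)]]);print(A,A.mean(0),np.linalg.norm(A[0]-A[1]),np.linalg.norm(A[0]-A[3]))
d=A[0]-A[1];print(np.arctan2(-d[0],d[1]))
Rk=np.array([onz('top',*g(*p),0.03) for p in [(68,79),(645,77),(645,259),(64,259)]]);print(Rk,Rk.mean(0))
for a,b in ((0,1),(3,2)):
    d=Rk[a]-Rk[b];print(np.linalg.norm(d),np.arctan2(-d[0],d[1]))
E
```

```text
[[0.4321 0.2448 0.12  ]
 [0.4307 0.201  0.12  ]
 [0.4167 0.2013 0.12  ]
 [0.4171 0.2446 0.12  ]] [0.4241 0.2229 0.12  ] 0.04382691430079034 0.014978189622372745
-0.032433204429989065
[[0.4571 0.274  0.03  ]
 [0.4542 0.0729 0.03  ]
 [0.3917 0.0739 0.03  ]
 [0.3952 0.2743 0.03  ]] [0.4246 0.1738 0.03  ]
0.20108305766915832 -0.014572219554186954
0.20047575952955055 -0.017527069236593085
```

move_arm(
  deltas="0 0 0 0 0.08 0 0; -0.003 0 0.044 0 0 0 0; -0.003 0 0.044 0 0 0 0; -0.003 0 0.044 0 0 0 0; -0.003 0 0.044 0 0 0 0; -0.003 0 0.044 0 0 0 0; -0.003 0 0.044 0 0 0 0; -0.003 0 0.044 0 0 0 0; -0.003 0 0.044 0 0 0 0; -0.003 0 0.044 0 0 0 0; -0.003 0 0.044 0 0 0 0; -0.0026 0 0.046 0 0 0 0; 0 0 0 0 0 0 0; 0 0 0 0 0 0 0; 0 0 0 0 0 0 0",
)

```text
t: 13.45
tool_pos: [0.4185, 0.2242, 0.2099]
eef_rot: [-0.707, 0.708, -0.006, 0.004]
force: [-0.4, -0.5, 0.7]
gripper_width: 0.0871
```

```bash
python3 - <<'E'
from h import *
t,r,s=pose();print(t,r.as_matrix(),s['force'])
im=capture('wrist');cv2.imwrite('pics/w7.png',im);cv2.imwrite('pics/c16.png',cv2.resize(im[100:260,210:430],None,fx=3.6,fy=3.6,interpolation=cv2.INTER_CUBIC))
print(wproj([.4241,.2229,.12],t,r), 'needed',r.inv().apply(np.array([.4245,.2232,.108])-t))
E
```

```text
[0.4185 0.2242 0.2099] [[ 0.9999 -0.0031  0.0145]
 [-0.0145 -0.0013  0.9999]
 [-0.0031 -1.     -0.0013]] [-0.4093 -0.483   0.7047]
(np.float64(323.1056466329518), np.float64(202.59124420935134)) needed [ 0.0063  0.1019 -0.0008]
```

View pics/w7.png

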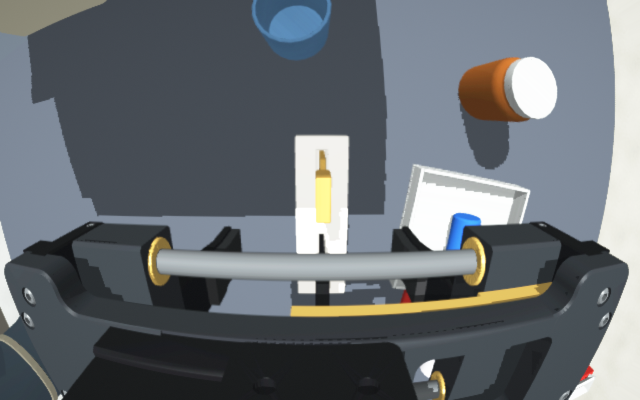

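View pics/c16.png

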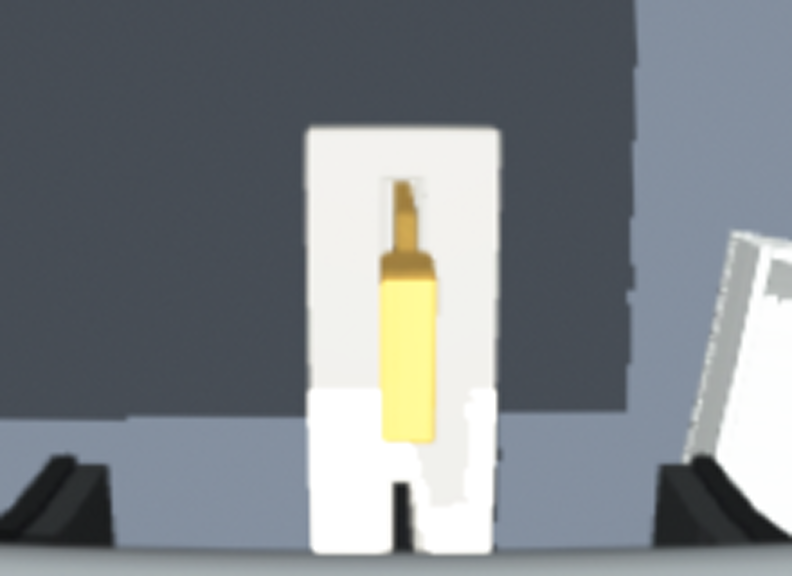

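move_arm(
  deltas="0.006 0.02 0 0 0 0 0; 0 0.03 0 0 0 0 0; 0 0.03 0 0 0 0 0; 0 0.015 0 0 0 0 0; 0 0.007 0 0 0 0 0; 0 0 0 0 0 0 0; 0 0 0 0 0 0 255; 0 0 0 0 0 0 255; 0 0 0 0 0 0 255; 0 0 0 0 0 0 255; 0 0 0 0 0 0 255; 0 0 0 0 0 0 255; 0 0 0 0 0 0 255; 0 0 0 0 0 0 255; 0 0 0 0 0 0 255; 0 0 0 0 0 0 255; 0 0 0 0 0 0 255",
  newtons=40,
)

```text
t: 15.2
tool_pos: [0.4254, 0.2251, 0.1091]
eef_rot: [-0.707, 0.707, -0.005, 0.005]
force: [-0.1, -0.3, -0.1]
gripper_width: 0.0131
```

move_arm(
  deltas="0 -0.01 0 0 0 0 255; 0 -0.03 0 0 0 0 255; 0 -0.04 0 0 0 0 255; 0 -0.04 0 0 0 0 255; 0 -0.045 0 0 0 0 255; 0 0 0 0 -0.143 0 255; 0 0 0 0 -0.143 0 255; 0 0 0 0 -0.143 0 255; 0 0 0 0 -0.143 0 255; 0 0 0 0 -0.143 0 255; 0 0 0 0 -0.143 0 255; 0 0 0 0 -0.143 0 255; 0 0 0 0 -0.143 0 255; 0 0 0 0 -0.143 0 255; 0 0 0 0 -0.14 0 255; 0 0 0 0 0 0 255; 0 0 0 0 0 0 255",
)

```text
t: 16.9
tool_pos: [0.4251, 0.2251, 0.2743]
eef_rot: [0.539, -0.538, -0.458, 0.458]
force: [-0.7, -0.6, -2.2]
gripper_width: 0.0128
```

```bash
python3 - <<'E'
from h import *
t,r,s=pose();print(t,r.as_matrix(),s['force'],s['gripper_width'])
im=capture('wrist');cv2.imwrite('pics/w8.png',im)
print('needed',r.inv().apply(np.array([.5946,.0437,.275])-t))
for p in [[0.6383,0.0498,.134],[.6354,.0236,.134],[.5508,.0378,.134],[.554,.0636,.134]]: print(wproj(p,t,r))
E
```

```text
[0.4251 0.2251 0.2743] [[ 0.1601 -0.0003 -0.9871]
 [ 0.9871 -0.      0.1601]
 [-0.0001 -1.      0.0003]] [-0.6597 -0.619  -2.2438] 0.012847319686614329
needed [-0.1519 -0.0007 -0.1963]
(np.float64(216.12047841079686), np.float64(357.4683805190433))
(np.float64(198.92717382645992), np.float64(356.0800453840628))
(np.float64(186.8998139367209), np.float64(307.5753205269422))
(np.float64(205.3532852888261), np.float64(308.6978984495431))
```

View pics/w8.png

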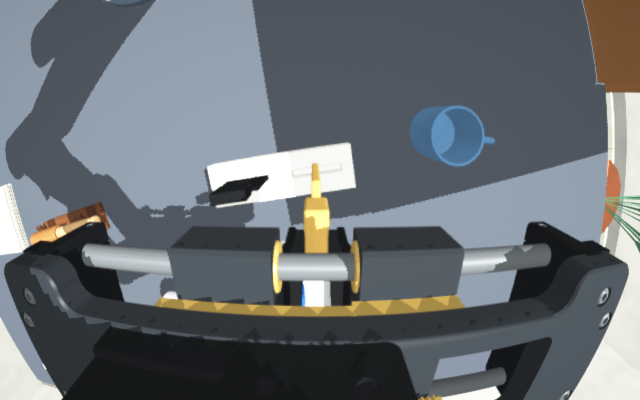

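move_arm(
  deltas="-0.02 0 -0.041 0 0 0 255; -0.02 0 -0.041 0 0 0 255; -0.02 0 -0.041 0 0 0 255; -0.02 0 -0.041 0 0 0 255; -0.02 0 -0.041 0 0 0 255; -0.02 0 -0.041 0 0 0 255; 0 0 0 0 0 0 255; 0 0 0 0 0 0 255; 0 0 0 0 0 0 255",
)

```text
t: 17.85
tool_pos: [0.6483, 0.0687, 0.2736]
eef_rot: [0.539, -0.537, -0.458, 0.459]
force: [0.3, -0.0, -1.4]
gripper_width: 0.0128
```

```bash
python3 - <<'E'
from h import *
t,r,s=pose();print(t,r.as_matrix(),s['force'],s['gripper_width'])
im=capture('wrist');cv2.imwrite('pics/w9.png',im);cv2.imwrite('pics/c17.png',cv2.resize(im[80:240,180:380],None,fx=4,fy=4,interpolation=cv2.INTER_CUBIC))
print('needed',r.inv().apply(np.array([.5946,.0437,.275])-t))
for p in [[0.6383,0.0498,.134],[.6354,.0236,.134],[.5508,.0378,.134],[.554,.0636,.134]]: print(wproj(p,t,r))
E
```

```text
[0.6483 0.0687 0.2736] [[ 0.1576 -0.0023 -0.9875]
 [ 0.9875  0.0006  0.1576]
 [ 0.0002 -1.      0.0023]] [ 0.3334 -0.0173 -1.4334] 0.01280622846842791
needed [-0.0331 -0.0012  0.0491]
(np.float64(295.9393700419447), np.float64(182.38629870770302))
(np.float64(270.35380094277974), np.float64(183.71821636620277))
(np.float64(269.344149987817), np.float64(99.12744650274176))
(np.float64(295.5153267638424), np.float64(97.59970743295126))
```

View pics/w9.png

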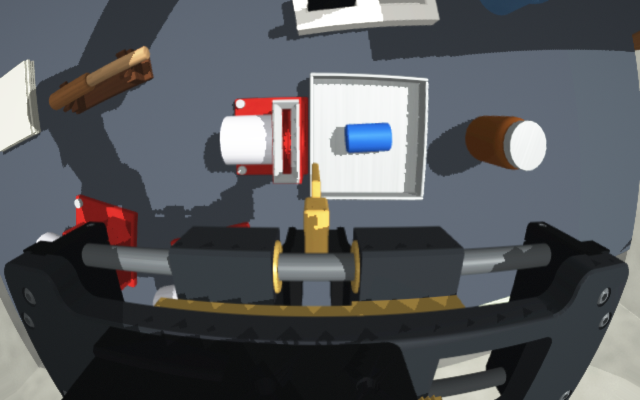

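View pics/c17.png

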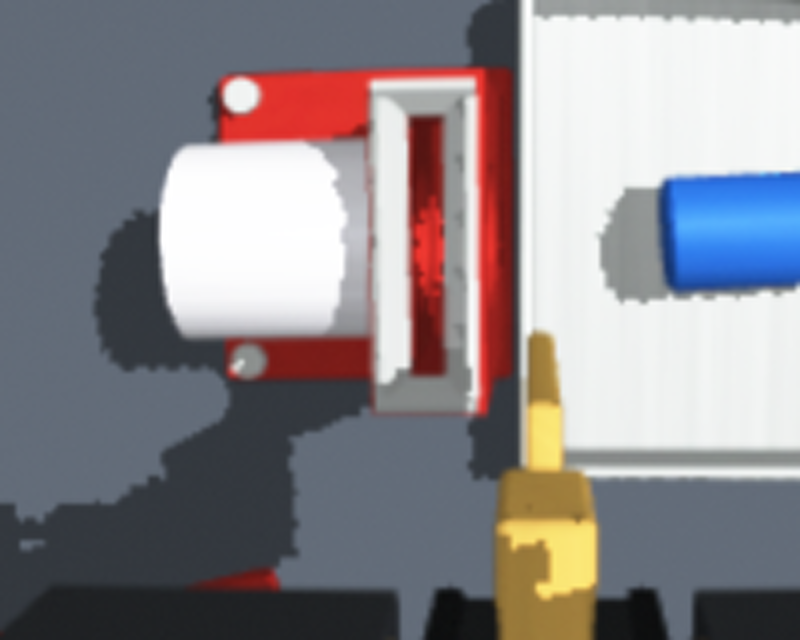

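```bash
python3 - <<'E'
from h import *
t,r,s=pose()
g=lambda x,y:((x+.5)/4-.5+180,(y+.5)/4-.5+80)
def show(n,pts,z):
    W=np.array([wonz(*g(*p),z,t,r) for p in pts]);L=r.inv().apply(W-t)
    print(n,L[:,[0,2]].tolist(),'mean',L.mean(0),W.mean(0))
show('lips',[(370,81),(478,78),(476,412),(375,412)],.134)
show('slot',[(411,117),(445,117),(446,376),(411,376)],.125)
for P in [[0,.0949,.032],[0,.0109,.032],[-.003,.0949,.032],[.003,.0949,.032],[-.007,-.0191,.022],[.007,-.0191,.022],[-.007,.0109,.022],[.007,.0109,.022]]:
    u,v=wproj(t+r.apply(P),t,r);print(P,(u-180+.5)*4-.5,(v-80+.5)*4-.5)
E
```

```text
lips [[-0.043107629946235966, 0.09024230394478351], [-0.01633632431392737, 0.09041205735456434], [-0.017499325998814562, 0.006237242422795937], [-0.043418854048295874, 0.006351957412359758]] mean [-0.0301  0.14    0.0483] [0.5955 0.0469 0.134 ]
slot [[-0.03391303444923772, 0.08126595018585898], [-0.02523736569218795, 0.08109943775422356], [-0.025730275264191204, 0.013998192707430007], [-0.034908393402134, 0.014054707422449651]] mean [-0.0299  0.149   0.0476] [0.5962 0.0469 0.125 ]
[0, 0.0949, 0.032] 544.5940270139595 336.4656292736769
[0, 0.0109, 0.032] 544.2648162714049 416.44332950519356
[-0.003, 0.0949, 0.032] 530.6003909521962 336.4832318892727
[0.003, 0.0949, 0.032] 558.5878939932838 336.46018918613663
[-0.007, -0.0191, 0.022] 488.8849635411909 542.3926311541094
[0.007, -0.0191, 0.022] 599.4180571789941 542.3119494165588
[-0.007, 0.0109, 0.022] 497.6536889167137 481.8161073179831
[0.007, 0.0109, 0.022] 591.0123981746808 481.7443455509357
```

The slot mouth is at crop (411–446, 117–376), which measures 67 x 9 mm, and the lips measure 84 x 26 mm. Both match the given sizes. The plate's lower corner is at (541,332). Working from plate to slot in the same picture, I need to move x -0.0295 and z +0.047.

move_arm(
  deltas="-0.01 0 0.016 0 0 0 255; -0.01 0 0.016 0 0 0 255; -0.0095 0 0.015 0 0 0 255; 0 0.012 0 0 0 0 255; 0 0.01 0 0 0 0 255; 0 0 0 0 0 0 255; 0 0 0 0 0 0 255; 0 0 0 0 0 0 255",
)

```text
t: 18.7
tool_pos: [0.5992, 0.0465, 0.2521]
eef_rot: [-0.538, 0.538, 0.459, -0.459]
force: [0.1, 0.2, -1.4]
gripper_width: 0.0129
```

```bash
python3 - <<'E'
from h import *
t,r,s=pose();print(t,r.as_matrix(),s['force'],s['gripper_width'])
im=capture('wrist');cv2.imwrite('pics/w10.png',im);cv2.imwrite('pics/c18.png',cv2.resize(im[100:240,240:390],None,fx=5,fy=5,interpolation=cv2.INTER_CUBIC)[:600])
sc=capture('scene');cv2.imwrite('pics/s10.png',sc);cv2.imwrite('pics/c19.png',cv2.resize(sc[110:260,240:400],None,fx=4,fy=4,interpolation=cv2.INTER_CUBIC))
E
```

```text
[0.5992 0.0465 0.2521] [[ 0.1568  0.0006 -0.9876]
 [ 0.9876  0.      0.1568]
 [ 0.0001 -1.     -0.0006]] [ 0.1143  0.1677 -1.411 ] 0.012932281713514683
```

View pics/c18.png

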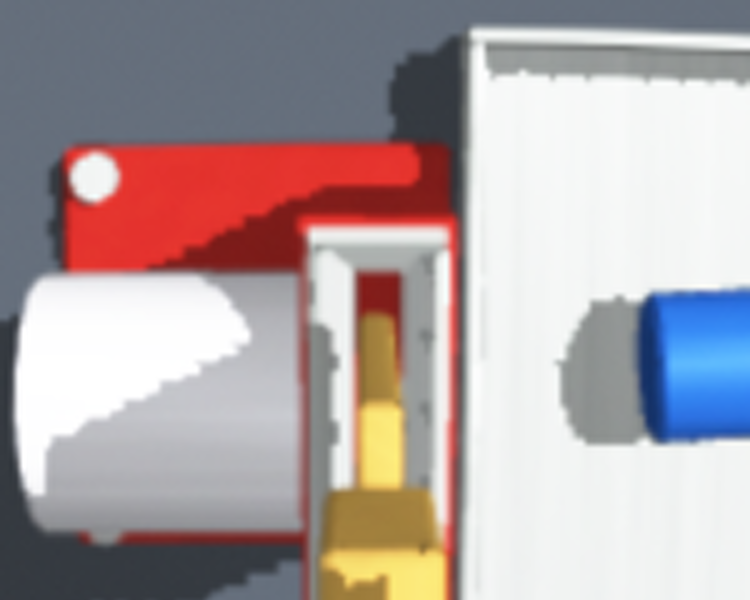

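View pics/c19.png

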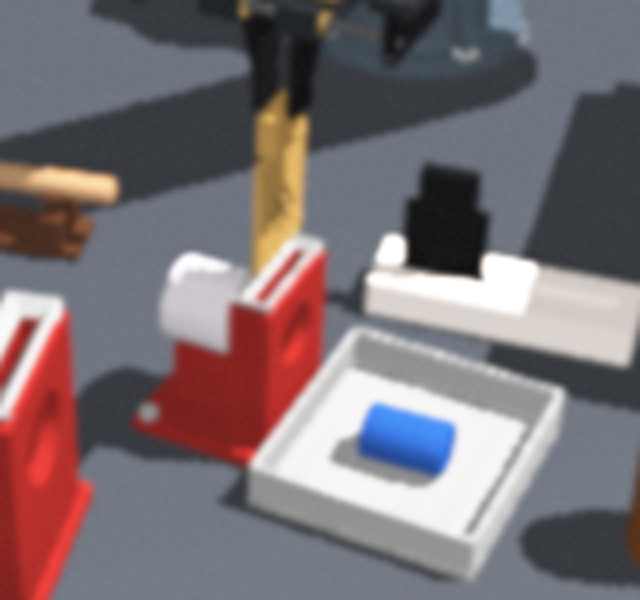

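```bash
python3 - <<'E'
from h import *
t,r,s=pose()
g=lambda x,y:((x+.5)/5-.5+240,(y+.5)/5-.5+100)
for n,p,z,h in [('slot end',(379.5,272),.125,.034),('lip end',(379,228),.134,.042),('plate corner',(376.5,315),t[2]-.0041-.099,.032)]:
    L=r.inv().apply(wonz(*g(*p),z,t,r)-t);print(n,L,'centre z',L[2]-h)
L=r.inv().apply(np.array([[.5962,.0469,.125],[.5946,.0437,.134]])-t);print(L)
E
```

```text
slot end [-0.0003  0.1273  0.0368] centre z 0.0028480081961726744
lip end [-0.0003  0.1183  0.0461] centre z 0.004069475044058017
plate corner [-0.0008  0.1031  0.0319] centre z -0.00014027324953783116
[[ 0.0001  0.1273  0.003 ]
 [-0.0033  0.1183  0.0041]]
```

move_arm(
  deltas="0.0003 0 0.003 0 0 0 255; 0 0 0 0 0 0 255; 0 0.008 0 0 0 0 255; 0 0.006 0 0 0 0 255; 0 0.006 0 0 0 0 255; 0 0.006 0 0 0 0 255; 0 0.006 0 0 0 0 255; 0 0 0 0 0 0 255",
)

```text
t: 19.6
tool_pos: [0.5948, 0.047, 0.2188]
eef_rot: [0.539, -0.537, -0.458, 0.46]
force: [1.0, -0.1, -2.0]
gripper_width: 0.0127
```

```bash
python3 - <<'E'
from h import *
t,r,s=pose();print(t,s['force'],s['moment'],s['gripper_width'])
im=capture('wrist');cv2.imwrite('pics/c20.png',cv2.resize(im[100:240,240:390],None,fx=5,fy=5,interpolation=cv2.INTER_CUBIC)[:600])
E
```

```text
[0.5948 0.047  0.2188] [ 0.9819 -0.0934 -2.0244] [-0.0178  0.0011  0.0163] 0.012689995852193965
```

View pics/c20.png

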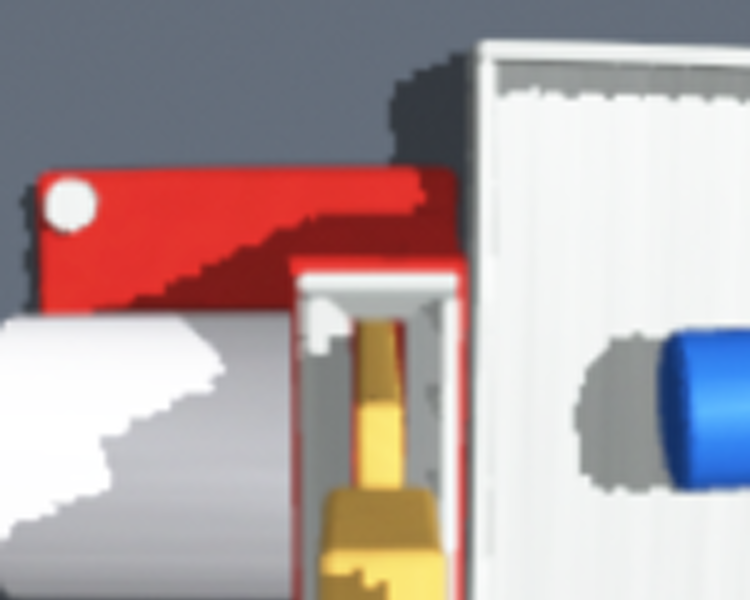

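The plate is inside the slot mouth at (378,320) with low forces. It sits close to the near end, so I ease back 1 mm and carry on down.

move_arm(
  deltas="0 0.006 -0.001 0 0 0 255; 0 0.01 0 0 0 0 255; 0 0.01 0 0 0 0 255; 0 0.01 0 0 0 0 255; 0 0.01 0 0 0 0 255; 0 0.01 0 0 0 0 255; 0 0.005 0 0 0 0 255; 0 0 0 0 0 0 255; 0 0 0 0 0 0 255",
)

```text
t: 20.55
tool_pos: [0.5968, 0.0468, 0.1592]
eef_rot: [-0.538, 0.538, 0.459, -0.459]
force: [-0.1, 0.8, -1.4]
gripper_width: 0.0133
```

move_arm(
  deltas="0 0.003 0 0 0 0 255; 0 0.002 0 0 0 0 255; 0 0.001 0 0 0 0 255; 0 0 0 0 0 0 255; 0 0 0 0 0 0 255",
)

```text
t: 21.05
tool_pos: [0.5966, 0.0468, 0.1532]
eef_rot: [-0.538, 0.538, 0.459, -0.459]
force: [0.6, -1.1, -2.9]
gripper_width: 0.0129
```

move_arm(
  deltas="0 0 0 0 0 0 200; 0 0 0 0 0 0 150; 0 0 0 0 0 0 100; 0 0 0 0 0 0 60; 0 0 0 0 0 0 0; 0 0 0 0 0 0 0; 0 0 0 0 0 0 0; 0 -0.01 0 0 0 0 0; 0 -0.03 0 0 0 0 0; 0 -0.04 0 0 0 0 0; 0 -0.04 0 0 0 0 0; 0 0 0 0 0 0 0; 0 0 0 0 0 0 0",
)

```text
t: 22.35
tool_pos: [0.5971, 0.0468, 0.275]
eef_rot: [-0.537, 0.539, 0.46, -0.458]
force: [-0.4, 0.3, -0.6]
gripper_width: 0.0867
```

```bash
python3 - <<'E'
from h import *
t,r,s=pose();print(t,s['force'],s['gripper_width'])
im=capture('wrist');cv2.imwrite('pics/w21.png',im)
sc=capture('scene');cv2.imwrite('pics/s21.png',sc);cv2.imwrite('pics/c21.png',cv2.resize(sc[100:280,190:430],None,fx=3.3,fy=3.3,interpolation=cv2.INTER_CUBIC))
E
```

```text
[0.5971 0.0468 0.275 ] [-0.3642  0.3041 -0.557 ] 0.08674745165658618
```

View pics/w21.png

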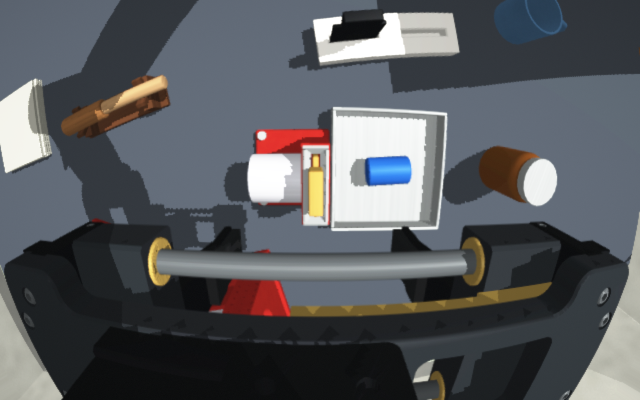

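View pics/c21.png

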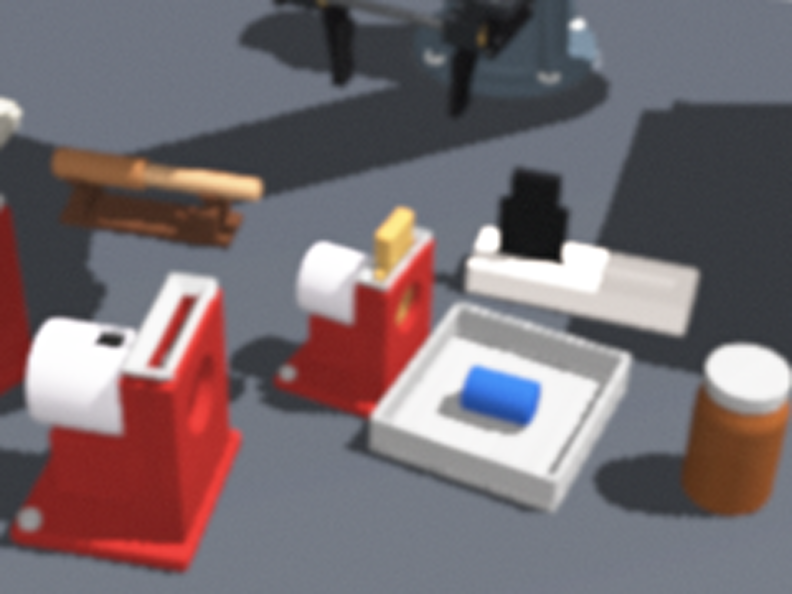

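```bash
python3 - <<'E'
from h import *
sc=cv2.imread('pics/s21.png');a=cv2.imread('pics/scene0.png')
cv2.imwrite('pics/c22.png',cv2.resize(sc[155:205,285:335],None,fx=12,fy=12,interpolation=cv2.INTER_CUBIC))
y=np.array([.1568,.9876]);x=np.array([.9876,-.1568]);c=np.array([.596,.0455])
for z in (.134,.149,.164):
  for sx in (.022,-.022):
    for sy in (.007,-.007):
      u,v=proj('scene',[*(c+x*sx+y*sy),z]);print(z,sx,sy,round((u-285+.5)*12-.5),round((v-155+.5)*12-.5))
# wrist: block top
t,r,s=pose()
im=cv2.imread('pics/w21.png');h=cv2.cvtColor(im,cv2.COLOR_BGR2HSV);m=cv2.inRange(h,(17,100,200),(30,255,255));m[:150]=0;m[225:]=0
ys,xs=np.nonzero(m);A=[wonz(u,v,.164,t,r) for u,v in [(xs.min()-.5,166),(xs.max()+.5,166),(xs.min()-.5,215),(xs.max()+.5,215)]]
print(xs.min(),xs.max(),ys.min(),ys.max(),np.mean(A,0),np.linalg.norm(A[0]-A[1]),np.linalg.norm(A[0]-A[2]))
# change masks vs start for pusher, jar, mug, black plate
d=cv2.absdiff(sc,a).max(2)
for n,(u0,u1,v0,v1) in dict(pusher=(200,275,140,180),jar=(395,432,203,258),mug=(430,475,165,210),black=(330,372,145,192)).items(): print(n,(d[v0:v1,u0:u1]>40).sum())
E
```

```text
0.134 0.022 0.007 272 320
0.134 0.022 -0.007 215 303
0.134 -0.022 0.007 359 216
0.134 -0.022 -0.007 302 199
0.149 0.022 0.007 274 264
0.149 0.022 -0.007 216 247
0.149 -0.022 0.007 361 161
0.149 -0.022 -0.007 304 144
0.164 0.022 0.007 275 208
0.164 0.022 -0.007 217 190
0.164 -0.022 0.007 363 105
0.164 -0.022 -0.007 305 88
309 322 156 216 [0.5904 0.0475 0.164 ] 0.012634253173710221 0.046250787884127634
pusher 1128
jar 0
mug 0
black 432
```

View pics/c22.png

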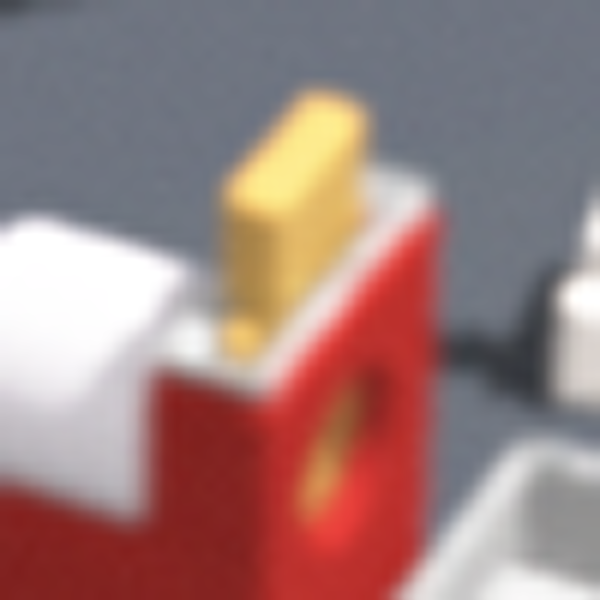

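The block's top corners, at crop (225,185), (310,90) and (368,110), match the fully-home projection to within about a pixel. The image differences at the pusher and the black plate could just be shadow, so I compare their colour masks with the start.

```bash
python3 - <<'E'
from h import *
for n in ('scene0','s6','s21'):
    im=cv2.imread(f'pics/{n}.png');h=cv2.cvtColor(im,cv2.COLOR_BGR2HSV)
    m=cv2.inRange(h,(5,90,110),(22,255,255));m[:,:200]=0;m[:,275:]=0;m[:140]=0;m[170:]=0
    ys,xs=np.nonzero(m)
    k=cv2.inRange(im,(0,0,0),(40,40,40));k[:,:338]=0;k[:,366:]=0;k[:148]=0;k[182:]=0
    yk,xk=np.nonzero(k)
    b=cv2.inRange(h,(100,150,120),(125,255,255));b[:,:300]=0;b[:,385:]=0;b[:190]=0;yb,xb=np.nonzero(b)
    print(n,'pusher',xs.min(),xs.max(),ys[xs>xs.max()-4].mean().round(1),'black',xk.min(),xk.max(),yk.min(),yk.max(),'plug',xb.mean() if len(xb) else None,yb.mean() if len(yb) else None)
t,r,s=pose();print(s['t'],s['force'],s['joint_velocities'])
E
```

```text
scene0 pusher 206 268 157.4 black 342 360 152 178 plug None None
s6 pusher 205 268 156.2 black 342 360 153 178 plug 341.25098039215686 219.51372549019607
s21 pusher 206 269 156.6 black 342 360 153 178 plug 341.23346303501944 219.4941634241245
22.45 [-0.2438  0.6385 -0.1769] [ 0.0007  0.0192  0.0133  0.0004 -0.0008 -0.0008]
```

The pusher, black plate, jar and mug are all unmoved within a pixel, and the plug is still. I hand the job in.

```bash
python3 -c "
from workcell import ctrl
print(ctrl.sign_off())"
```

```text
the job is handed in; nothing more can be done
None
```

I pushed the blue plug out into the steel tray with the pusher and laid the pusher back on its rest. The brass plate is now down in the slot of the small red press, and it is let go. I handed the job in at about 22.5 s of the 58 s allowed; no verdict was reported.

**Last checks:**
- **Plug:** it lies still inside the tray, at the same pixel in the last two scene pictures. The gripper never went near it.
- **Pusher:** it is back in the rest with its tip the same way, within about 1 pixel of its starting picture.
- **Brass plate:** the grip centre was about 149 mm up at release, and its block's corners match the fully-home projection to roughly 1–2 mm. One corner read about 3.5 mm high, which I put down to blur in the enlarged crop. I did not feel a clear bottoming force, so full depth rests on the tool height and these pictures.
- **Black plate, jar and mug:** all unmoved within 1 pixel.
- **Arm:** open and clear, with the tool at 275 mm.

**Disagreements:**
- The top and wrist cameras differed by 1–3 mm on the slot position. I used plate-to-slot offsets from the same wrist picture instead.
- A raw picture difference flagged changes at the pusher and black plate. The colour masks showed no movement there, so I took it for the arm's shadow.

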